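# Run the tip-rack carriage home past its eccentric lock

## Robot

A 6-joint arm with a two-finger parallel gripper is mounted at the origin on the work surface. World frame = base frame: x ahead of the robot, y to its left, z up, the work surface at z = 0. Lengths are in m, angles in rad, forces in N, time in s.
With the tool pointing down it reaches from about 0.35 to 0.975 m from the base axis. Payload 4.9 kg.
Tool frame: the origin (TCP) lies at the very end of the fingers, on their centre line; the grasp point (between the pads) lies 19 mm behind it; x points along the fingers, z is the direction in which the jaws open and shut, and the axes are right-handed (so a half turn about x gives the same grasp; the last joint's range is limited). The gripper opens to 85 mm and grips with 20 to 120 N. Pads are 22 mm wide; open, the fingers measure 114 mm over their backs; the gripper's body (76 mm by 85 mm) begins 54 mm behind the grasp point. The pads swing forward as they close: fully open they stand 13 mm farther back than shut.
Start: joints at [1.091, 0.053, 1.613, -0, 1.476, -0.119], TCP at [0.221, 0.585, 0.231] pointing down, gripper open.
Joint ranges: [-3.01, 3.01], [-1.01, 2.22], [0.06, 2.58], [-1.02, 4.17], [0.09, 2.62], [-3.14, 3.14]. Speed limits (rad/s): [2.57, 2.57, 3.14, 3.14, 3.14, 3.14].

## Interface

Orientations are given as a unit quaternion [w, x, y, z].
In Python, from plant import manip, viewer gives the robot as it stands.
- The arm moves only by the shell command python3 -m inch 'ROWS'. ROWS is JSON, a list of rows, each an object with "fingers": the opening, from -1 (shut) to 1 (fully open), so that 0 is half open; "delta_pos": the shift along the tool's x, y, z in cm, a list of three; "twist": the turn, a rotation vector about the tool's x, y, z in degrees, a list of three. A call has 1 to 5 rows; each row shifts and turns the commanded pose from where the row before left it, along the tool's axes as they then stand; what a row does not reach is not made up. A row lasts 1/8 s, in which the tool goes at most 62.5 mm and 10.7 degrees, less where a joint would pass 70% of its speed; a pose out of reach is approached as far as the arm can. A call is refused whole if a number of a shift passes 6.25 or a number of a turn 10.7, either way. A call with a gripper value outside its range is refused whole. The fingers move at their own pace and stop on an object; the grip force is fixed at half the most. Time passes only in rows, so rows that do not move let the fingers close. It gives the time, the measured TCP pose, the force and the opening at its end, in the units of the state.
- manip.state(): the state, without advancing time (a new reading comes with each control period).
- viewer.grab_frame(name): name is "side" or "top" or "wrist"; returns a dict with "pixels" (420x560x3 uint8, blue, green, red), "range_z" (420x560 float32, m along the optical axis (not along the pixel's ray), 0 where there is no reading), "K" (3x3 intrinsics, pixels), "pose" (4x4, takes a point from camera to world coordinates). Camera axes: x right, y down, z forward; pixel columns grow to the right and rows downward; lengths in m; the calibration is good to about 2 mm. The wrist camera is an equidistant fisheye: a pixel r from the principal point sees the ray r / f radians off the axis. A picture is of the moment at which its call begins.
- manip.job_done(): hands the job in, once; it reports no verdict.
The state is a dict: "time": time; "joint_pos": joint angles; "joint_vel": joint speeds; "joint_efforts": joint torques, N m; "tool_pos": TCP position; "tool_rot": TCP orientation; "contact_force": force on the tool from outside, world axes, zero at the start; "ft_torque": the same for the moment, N m; "gripper_width": opening from 0.0 (shut) to 1.0 (fully open).
Only numpy, scipy, OpenCV 4.12 (cv2) and the standard library are available. Lean on these libraries where they do the work, as an engineer would, in place of code of your own. Each camera call takes 0.05 s, during which the arm holds its last target.

## Task

The tip-rack carriage stands drawn out and its eccentric lock has been left thrown, so the cam would stop it short. Using only closed fingertips, first swing the black-knobbed cam lever forward, away from the robot, to its low point; only then push the carriage by its upright tab fully home against the end stops, and swing the lever back again to lock it there. Grip and lift nothing: the rack stays seated in its carriage, and everything else on the deck stays where it is.

Things in the scene. Friction and masses are not known exactly. Their poses are not given: they have to be found in the camera images.
- track: the carrier track: fixed dark grey base plate 290 x 170 x 12 mm with two guide rails and two end stops. Origin: on the deck under the middle of the track's width. Its x axis is the direction in which the carriage is pushed home (roughly away from the robot), y points to the side that bears the cam, z up. It does not move
- carriage (a joint): travel of the carriage along the track's +x, m: 0 = fully out (the start), 0.100 = home on the end stops; about 3 N of friction, stays where left. Aluminium plate 118 (x) x 146 (y) x 8 mm, middle at track x = joint - 0.060, carrying the tip rack. A steel lug 14 long on its +y side (track y 73 to 91 mm), 37 mm behind its middle, passes the cam only at the low point; the locked cam stops it at about 0.043
- tab (a point): middle of the rear face (facing the robot) of the carriage's upright push tab: aluminium plate 80 wide (y), 6 mm thick, its top 60 mm and this point 45 mm above the deck; pushed on this face towards the track's +x. Behind it nothing of the track stands above 18 mm. It moves with the carriage
- cam (a joint): angle of the eccentric cam about its upright pivot, rad, counter-clockwise from above: 0 = low point (stop; lever leans away from the robot, the disc's bulge is turned away from the carriage and its lug can pass), 2.2 = locked (stop; lever leans to the robot, bulge in the lug's lane). Stays where left; about 2 N at the knob turn it. Disc: radius 24, 10 off the pivot, 16 to 28 mm above the deck
- pivot (a point): point on the cam's pivot axis, 40 mm above the deck, at track x = -18.5, y = 109 mm. It does not move
- knob (a point): on the axis of the lever's upright black knob, 52 mm above the deck: round post, diameter 16, from 36 to 68 mm above the deck, 65 mm from the pivot. In the track's frame the direction from pivot to knob is (0.471 + cam) rad counter-clockwise from +x, so it swings on the outer (+y) side. Pushed on its side with a fingertip; no other part of the lock or track near it is higher than 41 mm
- rack: the black tip rack that rides loose in the carriage's pocket, 86 (x) x 128 (y) x 58 mm; origin: centre of its underside, 28 mm above the deck; its top is 86 mm above the deck
- pocket (a point): centre of the floor of the carriage's pocket, 28 mm above the deck, under the rack; it moves with the carriage
- spare_rack: full tip rack, black box 86 x 128 x 58 mm standing on the deck by itself (not on the carriage); origin: centre of its underside. Leave it alone
- green_plate: green deep-well plate 86 x 128 x 40 mm; origin: centre of its underside. Leave it alone
- trough: yellow open reagent trough 86 x 128 x 44 mm, divided in four; origin: centre of its underside. Leave it alone
- jar: small screw-cap jar, diameter 38, height 58 mm, near the lever side of the track; origin: centre of its underside. Leave it alone
- cool_block: aluminium cooling block 50 x 74 x 32 mm with rows of small wells, on the lever side of the track; origin: centre of its underside. Leave it alone
- driver: screwdriver, 160 mm long, lying alongside the track on the side away from the lever; origin at mid-length on its axis. Leave it alone
- vial: small bottle with a black cap, diameter 32, height 75 mm, beyond the screwdriver; origin: centre of its underside. Leave it alone

How it is judged:
On the way, in this order (a step that is already met when the one before it is completed fails the run):
1. the cam is turned to its low point while the carriage still stands where it was (value of joint cam below 0.25 rad and distance of tab from where it was at the start of the episode below 0.012 m), for 0.2 s.
2. the carriage is pushed fully home with the cam at its low point (value of joint cam below 0.35 rad and value of joint carriage above 0.095 m), for 0.2 s.
At the end, for the whole second after the job is handed in: the carriage is home (travel at least 95 of 100 mm), the lever is swung back to the lock (at least 1.95 of 2.2 rad), both at rest, and the rack sits flat in the carriage's pocket (within 6 mm of its floor, upright) (value of joint carriage above 0.095 m and value of joint cam above 1.95 rad and velocity of joint cam between -0.05 and 0.05 rad/s and velocity of joint carriage between -0.01 and 0.01 m/s and z of rack in the frame of pocket below 0.006 m and angle between rack's own z axis and vertical below 0.08 rad); the robot touches nothing.
It fails at once if the tip rack is lifted or tipped out of the carriage's pocket (z of rack in the frame of pocket above 0.01 m or angle between rack's own z axis and vertical above 0.15 rad).
It fails at once if something else on the deck is lifted, carried or shoved (more than 20 mm) (distance of any of spare_rack, green_plate, trough, jar, cool_block, driver, vial from where it was at the start of the episode above 0.02 m).
It also fails if it takes over 67 s, if anything falls off the work surface, if the arm or the gripper's body presses on something with over 40 N, if the wrist force passes 120 N, or if a joint passes its speed limit or range.

## Working session

There is one attempt and no reset: what is moved stays moved. The work goes in short steps, Python scripts to look and compute and a shell command to move; the robot and the scene stay as the last step left them, time stands still between calls to the robot, and variables do not carry over. Pictures are saved under pics/ and viewed, and the job is handed in when it is done.

```bash
mkdir -p pics; ls
python3 - <<'E'
from plant import manip, viewer
import cv2,numpy as np
print(manip.state())
for n in ["side","top","wrist"]:
    f=viewer.grab_frame(n); cv2.imwrite(f"pics/a_{n}.png",f["pixels"]); print(n,f["K"].tolist(),np.round(f["pose"],3).tolist())
    np.savez(f"a_{n}.npz",**f)
E
```

```text
pics
{'time': 0.0, 'joint_pos': array([ 1.09099842e+00,  5.33574199e-02,  1.61431283e+00, -1.73590300e-06,
        1.47593295e+00, -1.19013535e-01]), 'joint_vel': array([ 2.11707088e-03, -7.64987564e-05,  1.66122866e-03, -3.51980527e-04,
        7.43447130e-04,  1.49239846e-03]), 'joint_efforts': array([ 7.62170221e-04, -3.93694603e+01, -3.70170665e+01, -7.22756749e-05,
        7.12246154e-03, -2.13314721e-06]), 'tool_pos': array([0.22035332, 0.58421231, 0.23005139]), 'tool_rot': array([ 0.58096584, -0.4025114 ,  0.58222232,  0.40184628]), 'contact_force': array([ 0.12935862,  0.72758598, -0.86057595]), 'ft_torque': array([ 0.03902035, -0.00681084, -0.05145402]), 'gripper_width': 0.9984547334997966}
side [[392.88253841361006, 0.0, 281.2018522579655], [0.0, 392.88253841361006, 204.07988846178833], [0.0, 0.0, 1.0]] [[0.985, -0.137, 0.106, 0.468], [-0.173, -0.755, 0.632, -0.69], [-0.007, -0.641, -0.768, 0.89], [0.0, 0.0, 0.0, 1.0]]
top [[425.5536660328973, 0.0, 279.52255211619774], [0.0, 425.5536660328973, 206.32710905948446], [0.0, 0.0, 1.0]] [[-0.027, -0.988, 0.153, 0.392], [-1.0, 0.025, -0.015, 0.03], [0.011, -0.153, -0.988, 1.177], [0.0, 0.0, 0.0, 1.0]]
wrist [[325.19226210127806, 0.0, 280.99916485460153], [0.0, 325.19226210127806, 212.54533767867025], [0.0, 0.0, 1.0]] [[0.354, 0.884, 0.305, 0.142], [0.935, -0.334, -0.116, 0.615], [-0.001, 0.327, -0.945, 0.372], [0.0, 0.0, 0.0, 1.0]]
```

View pics/a_top.png

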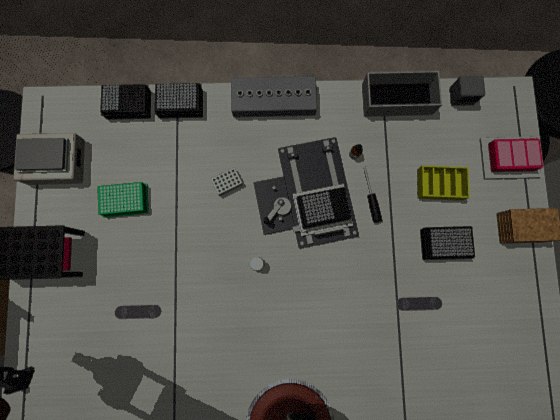

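View pics/a_side.png

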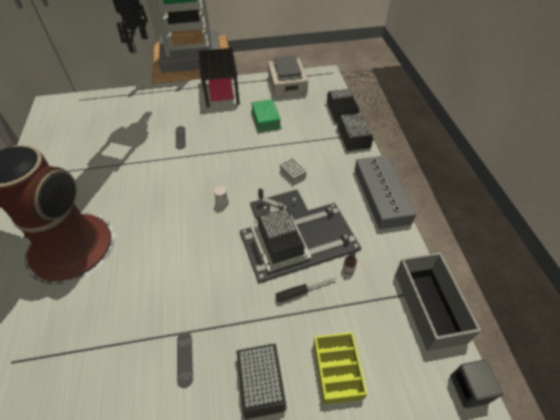

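Run:
```python
import cv2,numpy as np
f=np.load("a_top.npz"); p=f["pixels"][120:280,200:400]
cv2.imwrite("pics/b.png",cv2.resize(p,(800,640),interpolation=cv2.INTER_CUBIC)[:600])
f=np.load("a_side.npz"); p=f["pixels"][170:290,190:370]
cv2.imwrite("pics/c.png",cv2.resize(p,(800,533),interpolation=cv2.INTER_CUBIC))
```

```text
(no output)
```

View pics/b.png

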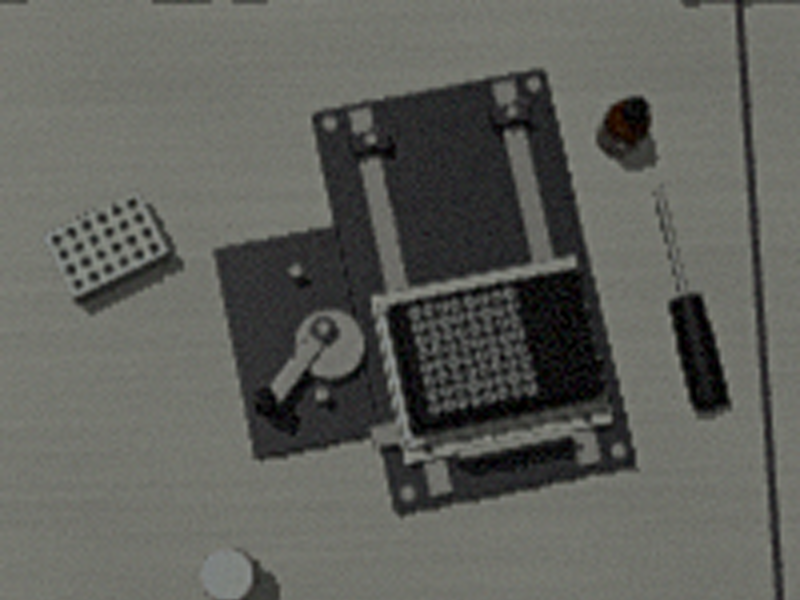

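View pics/c.png

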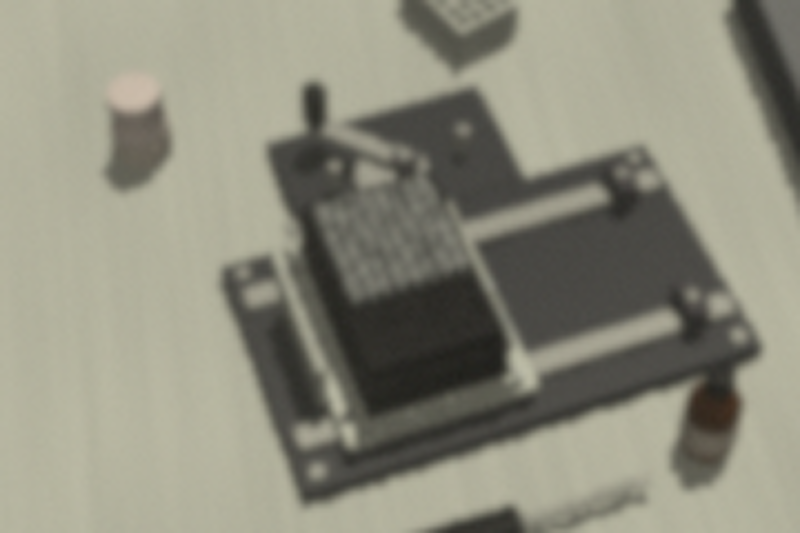

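```bash
cat > h.py <<'E'
import cv2,numpy as np
def ray(f,u,v,z):
    K,T=f["K"],f["pose"]; d=T[:3,:3]@np.array([(u-K[0,2])/K[0,0],(v-K[1,2])/K[1,1],1]); o=T[:3,3]
    return o+d*(z-o[2])/d[2]
def cloud(f):
    K,T=f["K"],f["pose"]; r=f["range_z"]; v,u=np.mgrid[:r.shape[0],:r.shape[1]]
    p=np.stack([(u-K[0,2])/K[0,0]*r,(v-K[1,2])/K[1,1]*r,r],-1)@T[:3,:3].T+T[:3,3]
    p[r==0]=np.nan
    return p
E
python3 - <<'E'
from h import *
f=np.load("a_top.npz")
c=[(400,515),(635,467),(545,70),(315,115)]
P=np.array([ray(f,200+u/4,120+v/4,.012)[:2] for u,v in c]); print(P.round(4).tolist())
for i in range(4): print(np.linalg.norm(P[i]-P[(i+1)%4]))
d=P[2]-P[1]+P[3]-P[0]; print("yaw",np.arctan2(d[1],d[0]), 'ctr',P.mean(0))
print("pivot", ray(f,200+324/4,120+327/4,.042),"knob",ray(f,200+267/4,120+402/4,.068))
for n in("top","side"):
    g=np.load(f"a_{n}.npz");C=cloud(g)
    m=(C[...,2]>.078)&(C[...,2]<.095)&(abs(C[...,0]-.55)<.2)&(abs(C[...,1]+.05)<.15)
    q=C[m]; print(n,len(q),np.median(q[:,2])); 
    print(cv2.minAreaRect((q[:,:2]*1000).astype(np.float32)))
    m=(C[...,2]>.05)&(C[...,2]<.075)&(abs(C[...,0]-.5)<.08)&(abs(C[...,1]-.06)<.05)
    print(C[m].round(3)[:20].tolist())
E
```

```text
[[0.4537, -0.0404], [0.4822, -0.2029], [0.7664, -0.1546], [0.7372, 0.01]]
0.16499584690171504
0.28823189057665105
0.1671014537412605
0.2879313820254126
yaw 0.17209005948070596 ctr [ 0.60989552 -0.09696643]
pivot [0.58009802 0.00843084 0.042     ] knob [0.5269018  0.04769811 0.068     ]
top 814 0.08210154154669813
((558.6002197265625, -103.5397720336914), (80.75272369384766, 118.92560577392578), 10.204289436340332)
[[0.537, 0.052, 0.065], [0.537, 0.05, 0.063], [0.536, 0.047, 0.066], [0.534, 0.055, 0.065], [0.534, 0.052, 0.067], [0.534, 0.05, 0.065], [0.533, 0.047, 0.068], [0.533, 0.044, 0.069], [0.53, 0.055, 0.073], [0.531, 0.052, 0.066], [0.531, 0.05, 0.067], [0.531, 0.047, 0.065], [0.532, 0.044, 0.062], [0.529, 0.055, 0.062], [0.529, 0.052, 0.066], [0.528, 0.05, 0.067], [0.528, 0.047, 0.067], [0.528, 0.044, 0.065], [0.526, 0.055, 0.066], [0.525, 0.052, 0.072]]
side 960 0.08244225412859657
((561.6962280273438, -107.06855773925781), (80.38011169433594, 122.15716552734375), 9.906909942626953)
[[0.42, 0.09, 0.058], [0.423, 0.09, 0.057], [0.426, 0.087, 0.059], [0.429, 0.087, 0.059], [0.42, 0.086, 0.058], [0.423, 0.084, 0.059], [0.426, 0.083, 0.059], [0.429, 0.082, 0.06], [0.431, 0.083, 0.059], [0.423, 0.082, 0.057], [0.426, 0.08, 0.059], [0.428, 0.08, 0.058], [0.431, 0.078, 0.059], [0.434, 0.078, 0.059], [0.529, 0.055, 0.065], [0.531, 0.053, 0.068], [0.534, 0.054, 0.066], [0.537, 0.049, 0.07], [0.422, 0.079, 0.057], [0.425, 0.077, 0.057]]
```

```bash
cat >> h.py <<'E'
from scipy.spatial.transform import Rotation as Ro
from plant import manip
O=np.array([.618,-.0953]); YAW=.172
c,s=np.cos(YAW),np.sin(YAW); RT=np.array([[c,-s],[s,c]])
def t2w(x,y): return O+RT@np.array([x,y])
PIV=t2w(-.0185,.109)
def tool():
    st=manip.state(); q=st["tool_rot"]; return st,Ro.from_quat([q[1],q[2],q[3],q[0]]).as_matrix()
def go(x,y,z,psi):
    """print tool-frame shift (cm) and twist about tool x (deg) to reach target w/ tool z at psi, tool down"""
    st,R=tool(); zt=np.array([np.cos(psi),np.sin(psi),0]); xt=np.array([0,0,-1.]); Rt=np.column_stack([xt,np.cross(zt,xt),zt])
    d=(R.T@(np.array([x,y,z])-st["tool_pos"]))*100
    rv=np.degrees(Ro.from_matrix(R.T@Rt).as_rotvec())
    print("shift",d.round(2),"twist",rv.round(1)); return d,rv
E
python3 - <<'E'
from h import *
st,R=tool(); print(R.round(3).tolist()); print(PIV)
f=np.load("a_top.npz"); C=cloud(f)
loc=(C[...,:2]-O)@RT
m=(C[...,2]>.045)&(C[...,2]<.068)&(loc[...,0]<-.1)&(loc[...,0]>-.2)&(abs(loc[...,1])<.06)
q=np.c_[loc[m],C[m][:,2]]; print(q[::3].round(3).tolist())
for n in ("top","side"):
    C=cloud(np.load(f"a_{n}.npz"));m=(C[...,2]>.055)&(C[...,2]<.08)&(abs(C[...,0]-.53)<.02)&(abs(C[...,1]-.05)<.02)
    print(C[m].mean(0), C[m].min(0),C[m].max(0))
E
```

```text
[[-0.001, -0.936, 0.353], [-0.001, 0.353, 0.936], [-1.0, 0.0, -0.002]]
[0.58111728 0.00892531]
[[-0.1, -0.055, 0.063], [-0.1, -0.042, 0.062], [-0.102, -0.052, 0.063], [-0.101, -0.03, 0.067], [-0.102, -0.039, 0.06], [-0.1, -0.012, 0.066], [-0.101, -0.02, 0.061], [-0.103, -0.027, 0.065], [-0.101, -0.004, 0.06], [-0.103, -0.011, 0.064], [-0.101, 0.013, 0.068], [-0.102, 0.004, 0.062], [-0.103, -0.003, 0.063], [-0.101, 0.023, 0.064], [-0.102, 0.016, 0.064], [-0.1, 0.039, 0.062], [-0.102, 0.032, 0.067], [-0.103, 0.024, 0.063], [-0.101, 0.047, 0.06], [-0.103, 0.04, 0.061], [-0.103, 0.056, 0.064], [-0.119, -0.03, 0.058], [-0.121, -0.038, 0.056], [-0.12, -0.022, 0.059], [-0.122, -0.03, 0.056], [-0.123, -0.037, 0.058], [-0.12, -0.008, 0.059], [-0.122, -0.016, 0.06], [-0.124, -0.023, 0.062], [-0.125, -0.032, 0.055], [-0.12, 0.006, 0.061], [-0.122, -0.002, 0.063], [-0.123, -0.01, 0.059], [-0.125, -0.018, 0.056], [-0.12, 0.019, 0.057], [-0.122, 0.011, 0.056], [-0.123, 0.003, 0.055], [-0.125, -0.005, 0.054], [-0.12, 0.035, 0.057], [-0.121, 0.027, 0.058], [-0.123, 0.02, 0.059], [-0.124, 0.012, 0.058], [-0.121, 0.041, 0.061], [-0.123, 0.033, 0.058], [-0.124, 0.025, 0.057], [-0.123, 0.041, 0.052], [-0.125, 0.033, 0.055]]
[0.52911874 0.04966141 0.06558049] [0.52166568 0.04425923 0.05672392] [0.5368146  0.05508451 0.07269985]
[0.53177737 0.0455181  0.06474878] [0.52439427 0.04061191 0.05643972] [0.53936198 0.05510225 0.07015403]
```

```bash
python3 -m inch '[{"fingers":-1,"delta_pos":[0,0,0],"twist":[-10.5,0,0]},{"fingers":-1,"delta_pos":[0,0,0],"twist":[-10.5,0,0]},{"fingers":-1,"delta_pos":[0,0,0],"twist":[-10.5,0,0]},{"fingers":-1,"delta_pos":[0,0,0],"twist":[-10.5,0,0]},{"fingers":-1,"delta_pos":[0,0,0],"twist":[-10.5,0,0]}]'
python3 -m inch '[{"fingers":-1,"delta_pos":[0,0,0],"twist":[-10.5,0,0]},{"fingers":-1,"delta_pos":[0,0,0],"twist":[-10.5,0,0]},{"fingers":-1,"delta_pos":[0,0,0],"twist":[0,0,0]}]'
python3 - <<'E'
from h import *
print(tool()[0]["joint_pos"].round(3)); go(.5136,.0266,.15,2.488)
E
```

```text
time: 0.78
tool_pos: [0.2205, 0.5845, 0.2307]
tool_rot: [-0.342, 0.619, -0.342, -0.619]
contact_force: [0.4, -0.1, -0.6]
gripper_width: -0.0
time: 1.15
tool_pos: [0.2206, 0.5845, 0.2309]
tool_rot: [0.226, -0.67, 0.226, 0.67]
contact_force: [0.0, -0.5, -0.4]
gripper_width: -0.001
[ 1.091  0.053  1.613 -0.     1.476 -1.4  ]
shift [  8.11  26.62 -57.12] twist [ 0.1 -0.  -0. ]
```

```bash
python3 -m inch '[{"fingers":-1,"delta_pos":[0.65,2.2,-4.75],"twist":[0,0,0]},{"fingers":-1,"delta_pos":[0.65,2.2,-4.75],"twist":[0,0,0]},{"fingers":-1,"delta_pos":[0.65,2.2,-4.75],"twist":[0,0,0]},{"fingers":-1,"delta_pos":[0.65,2.2,-4.75],"twist":[0,0,0]},{"fingers":-1,"delta_pos":[0.65,2.2,-4.75],"twist":[0,0,0]}]'
python3 -m inch '[{"fingers":-1,"delta_pos":[0.65,2.2,-4.75],"twist":[0,0,0]},{"fingers":-1,"delta_pos":[0.65,2.2,-4.75],"twist":[0,0,0]},{"fingers":-1,"delta_pos":[0.65,2.2,-4.75],"twist":[0,0,0]},{"fingers":-1,"delta_pos":[0.65,2.2,-4.75],"twist":[0,0,0]},{"fingers":-1,"delta_pos":[0.65,2.2,-4.75],"twist":[0,0,0]}]'
python3 -m inch '[{"fingers":-1,"delta_pos":[0.65,2.2,-4.75],"twist":[0,0,0]},{"fingers":-1,"delta_pos":[0.65,2.2,-4.75],"twist":[0,0,0]},{"fingers":-1,"delta_pos":[0,0,0],"twist":[0,0,0]}]'
python3 - <<'E'
from h import *
print(tool()[0]["joint_pos"].round(3)); go(.5136,.0266,.047,2.488)
from plant import viewer
for n in ("wrist","top"):
    f=viewer.grab_frame(n); cv2.imwrite(f"pics/d_{n}.png",f["pixels"])
E
```

```text
time: 1.78
tool_pos: [0.3439, 0.3521, 0.1986]
tool_rot: [-0.227, 0.67, -0.226, -0.67]
contact_force: [0.9, 0.7, -0.5]
gripper_width: 0.003
time: 2.4
tool_pos: [0.4667, 0.1208, 0.1662]
tool_rot: [-0.227, 0.67, -0.226, -0.67]
contact_force: [1.1, 0.7, 1.2]
gripper_width: -0.002
time: 2.78
tool_pos: [0.5159, 0.0273, 0.1527]
tool_rot: [0.228, -0.669, 0.228, 0.67]
contact_force: [-0.7, 0.2, -0.8]
gripper_width: 0.001
[-0.091 -0.146  1.939 -0.     1.35  -2.576]
shift [10.57  0.19  0.14] twist [-0.2  0.  -0.1]
```

View pics/d_wrist.png

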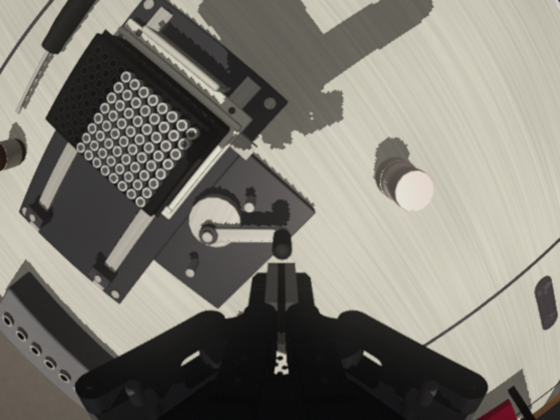

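```bash
cat >> h.py <<'E'
def fish(f,u,v,z):
    K,T=f["K"],f["pose"]; a=np.array([u-K[0,2],v-K[1,2]])/K[0,0]; r=np.linalg.norm(a)
    d=np.r_[np.sin(r)*a/r,np.cos(r)]; d=T[:3,:3]@d; o=T[:3,3]
    return o+d*(z-o[2])/d[2]
E
python3 - <<'E'
from h import *
from plant import viewer
f=viewer.grab_frame("wrist")
p=f["pixels"][170:300,170:330]; cv2.imwrite("pics/e.png",cv2.resize(p,(738,600),interpolation=cv2.INTER_CUBIC))
print("knob",fish(f,283,237,.068),"piv",fish(f,208,232,.045)); print(f["pose"].round(3).tolist())
E
```

```text
knob [0.52213038 0.04286398 0.068     ] piv [0.57576709 0.00907479 0.045     ]
[[-0.795, 0.574, 0.198, 0.464], [0.607, 0.751, 0.26, -0.036], [0.001, 0.327, -0.945, 0.294], [0.0, 0.0, 0.0, 1.0]]
```

View pics/e.png

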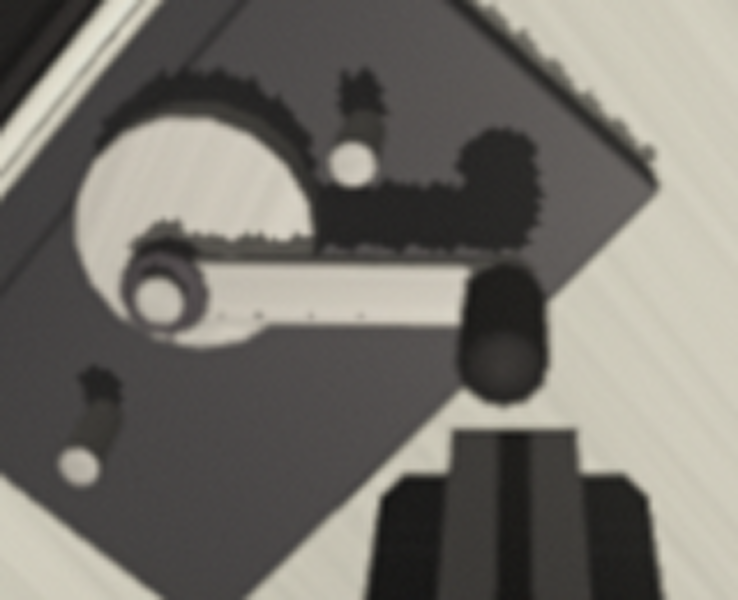

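Run:
```python
from h import *
from plant import viewer
f=viewer.grab_frame("wrist")
k=fish(f,279,249.5,.068);p=fish(f,204.2,234.6,.045)
print("knob",k,"piv",p,np.linalg.norm((k-p)[:2]),np.arctan2(*(k-p)[1::-1]));
print(fish(f,282.3,263.5,.153),tool()[0]["tool_pos"])
print(f["range_z"][240:262:4,279])
```

```text
knob [0.53086015 0.05008442 0.068     ] piv [0.58008805 0.00962935 0.045     ] 0.06371812211359128 2.453704700233441
[0.50907911 0.02504747 0.153     ] [0.51492575 0.03080632 0.15328833]
[0.24824964 0.24884747 0.24993551 0.2515741  0.2527241  0.32862177]
```

```bash
python3 -m inch '[{"fingers":-1,"delta_pos":[3.5,0.2,0],"twist":[0,0,0]},{"fingers":-1,"delta_pos":[3.5,0,0],"twist":[1.5,0,0]},{"fingers":-1,"delta_pos":[3.4,0,0],"twist":[0,0,0]},{"fingers":-1,"delta_pos":[0,0,0],"twist":[0,0,0]}]'
python3 - <<'E'
from h import *
for i in range(2): print(tool()[0]["tool_pos"])
go(.514,.029,.047,2.454)
from plant import viewer
f=viewer.grab_frame("wrist")
p=f["pixels"][170:300,170:330]; cv2.imwrite("pics/f.png",cv2.resize(p,(738,600),interpolation=cv2.INTER_CUBIC))
print(tool()[0]["tool_pos"],tool()[0]["contact_force"])
E
```

```text
time: 3.48
tool_pos: [0.5111, 0.0298, 0.0466]
tool_rot: [0.233, -0.665, 0.234, 0.67]
contact_force: [1.0, 0.3, 0.1]
gripper_width: 0.001
[0.51106008 0.02979373 0.04655665]
[0.51106008 0.02979373 0.04655665]
shift [-0.05 -0.12 -0.28] twist [ 0.8  0.3 -0.2]
[0.51299608 0.02946995 0.04875346] [-0.0271218  -0.90692517  1.29140491]
```

View pics/f.png

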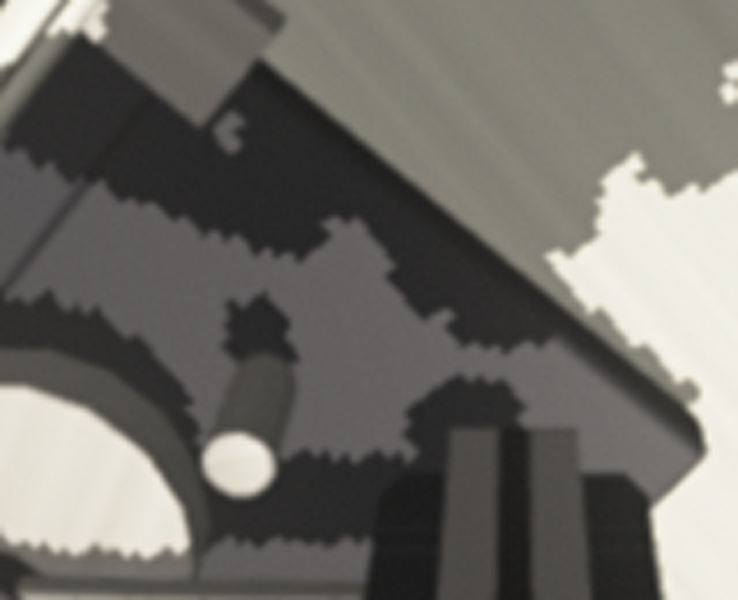

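```bash
python3 -m inch '[{"fingers":-1,"delta_pos":[0,-0.7,0.15],"twist":[1,0,0]},{"fingers":-1,"delta_pos":[0,-1.16,0.23],"twist":[10,0,0]},{"fingers":-1,"delta_pos":[0,-1.16,0.23],"twist":[10,0,0]},{"fingers":-1,"delta_pos":[0,0,0],"twist":[0,0,0]}]'
python3 - <<'E'
from h import *
st,R=tool(); 
from plant import viewer
f=viewer.grab_frame("wrist"); cv2.imwrite("pics/g.png",f["pixels"])
st,R=tool(); P=np.array([.5805,.0092]); print((R.T@np.r_[st["tool_pos"][:2]-P,0]).round(4),np.arctan2(R[1,2],R[0,2]),st["contact_force"])
E
```

```text
time: 4.03
tool_pos: [0.5319, 0.0552, 0.0512]
tool_rot: [-0.352, 0.615, -0.35, -0.613]
contact_force: [0.6, -0.4, 0.6]
gripper_width: 0.001
[-0.0002  0.0189  0.0642] 2.1035898662770802 [0.16497613 0.36476824 1.22210313]
```

View pics/g.png

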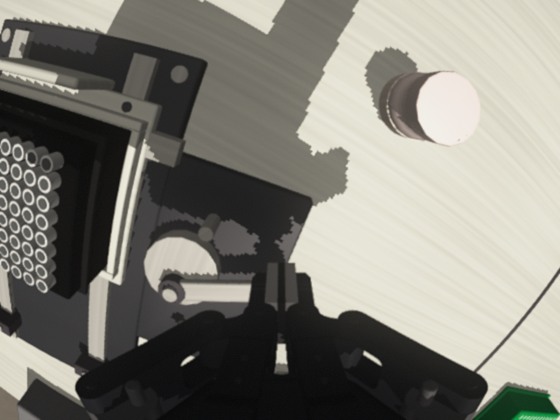

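```bash
python3 -m inch '[{"fingers":-1,"delta_pos":[0.1,-1.16,0.23],"twist":[10,0,0]},{"fingers":-1,"delta_pos":[0,-1.16,0.23],"twist":[10,0,0]},{"fingers":-1,"delta_pos":[0,-1.16,0.23],"twist":[10,0,0]},{"fingers":-1,"delta_pos":[0,-1.16,0.23],"twist":[10,0,0]},{"fingers":-1,"delta_pos":[0,0,0],"twist":[0,0,0]}]'
python3 - <<'E'
from h import *
st,R=tool(); 
from plant import viewer
f=viewer.grab_frame("wrist"); cv2.imwrite("pics/h.png",f["pixels"])
st,R=tool(); P=np.array([.5805,.0092]); print((R.T@np.r_[st["tool_pos"][:2]-P,0]).round(4),np.arctan2(R[1,2],R[0,2]),st["contact_force"],st["tool_pos"][2])
E
```

```text
time: 4.7
tool_pos: [0.5727, 0.0751, 0.0491]
tool_rot: [0.54, -0.458, 0.539, 0.457]
contact_force: [0.9, 0.1, -0.3]
gripper_width: -0.004
[-0.      0.0188  0.0636] 1.406330049967239 [-1.13916613 -0.04531476 -0.01661549] 0.04896274515577196
```

View pics/h.png

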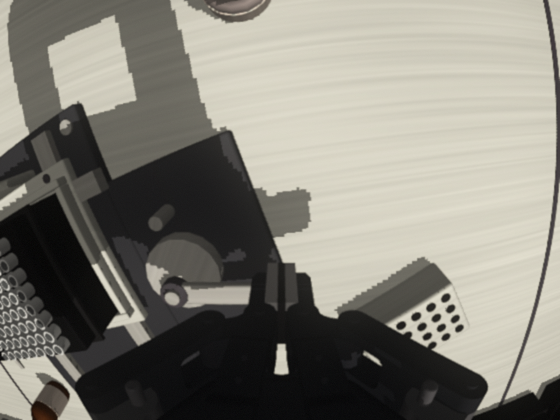

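```bash
python3 -m inch '[{"fingers":-1,"delta_pos":[0,-1.16,0.24],"twist":[10,0,0]},{"fingers":-1,"delta_pos":[0,-1.16,0.24],"twist":[10,0,0]},{"fingers":-1,"delta_pos":[0,-1.16,0.23],"twist":[10,0,0]},{"fingers":-1,"delta_pos":[0,-1.16,0.23],"twist":[10,0,0]},{"fingers":-1,"delta_pos":[0,0,0],"twist":[0,0,0]}]'
python3 -m inch '[{"fingers":-1,"delta_pos":[0,-0.5,0.05],"twist":[4,0,0]},{"fingers":-1,"delta_pos":[0,0,0],"twist":[0,0,0]}]'
python3 - <<'E'
from h import *
st,R=tool(); 
from plant import viewer
f=viewer.grab_frame("wrist"); cv2.imwrite("pics/i.png",f["pixels"])
st,R=tool(); P=np.array([.5805,.0092]); print((R.T@np.r_[st["tool_pos"][:2]-P,0]).round(4),np.arctan2(R[1,2],R[0,2]),st["contact_force"],st["tool_pos"][2])
E
```

```text
time: 5.38
tool_pos: [0.6173, 0.0641, 0.0487]
tool_rot: [0.663, -0.245, 0.663, 0.245]
contact_force: [-0.2, 0.3, -0.3]
gripper_width: 0.004
time: 5.62
tool_pos: [0.6204, 0.061, 0.0485]
tool_rot: [0.671, -0.222, 0.671, 0.222]
contact_force: [0.0, 1.0, -0.1]
gripper_width: 0.001
[-0.      0.0178  0.0628] 0.6380784675009922 [-0.55880185  0.12329312  0.98467389] 0.048515610649083746
```

View pics/i.png

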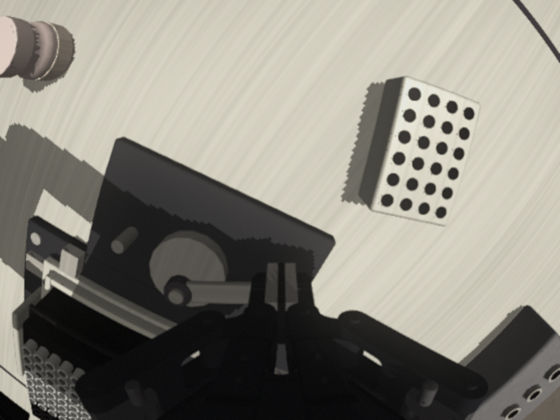

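```bash
for i in 1; do python3 -m inch '[{"fingers":-1,"delta_pos":[0,-0.2,0],"twist":[0,0,0]},{"fingers":-1,"delta_pos":[0,0,0],"twist":[0,0,0]}]'; python3 -m inch '[{"fingers":-1,"delta_pos":[0,-0.2,0],"twist":[0,0,0]},{"fingers":-1,"delta_pos":[0,0,0],"twist":[0,0,0]}]'; python3 -m inch '[{"fingers":-1,"delta_pos":[0,-0.2,0],"twist":[0,0,0]},{"fingers":-1,"delta_pos":[0,0,0],"twist":[0,0,0]}]';done
```

```text
time: 5.92
tool_pos: [0.6207, 0.0606, 0.0484]
tool_rot: [0.671, -0.22, 0.672, 0.222]
contact_force: [-3.0, 5.5, 2.9]
gripper_width: 0.0
time: 6.18
tool_pos: [0.6209, 0.0604, 0.0484]
tool_rot: [0.67, -0.219, 0.673, 0.223]
contact_force: [-6.8, 9.0, 5.3]
gripper_width: 0.002
time: 6.42
tool_pos: [0.621, 0.0603, 0.0483]
tool_rot: [0.67, -0.218, 0.673, 0.225]
contact_force: [-10.7, 12.8, 8.5]
gripper_width: 0.001
```

```bash
python3 -m inch '[{"fingers":-1,"delta_pos":[0,1.0,0],"twist":[0,0,0]},{"fingers":-1,"delta_pos":[0,1.5,0],"twist":[0,0,0]},{"fingers":-1,"delta_pos":[-5,0,0],"twist":[0,0,0]},{"fingers":-1,"delta_pos":[-5,0,0],"twist":[0,0,0]},{"fingers":-1,"delta_pos":[0,0,0],"twist":[0,0,0]}]'
python3 - <<'E'
from h import *
from plant import viewer
f=viewer.grab_frame("wrist"); cv2.imwrite("pics/j.png",f["pixels"]); np.savez("j.npz",**f)
f=viewer.grab_frame("side");cv2.imwrite("pics/k.png",f["pixels"])
xy=t2w(-.125-.035,0); print(xy); print(tool()[0]["tool_pos"]);go(xy[0],xy[1],.15,.172)
E
```

```text
time: 7.05
tool_pos: [0.6127, 0.0766, 0.1546]
tool_rot: [0.675, -0.222, 0.668, 0.219]
contact_force: [-0.3, 0.3, 1.2]
gripper_width: 0.002
[ 0.46036089 -0.12268451]
[0.60938487 0.07644948 0.14881555]
shift [ -0.13  -7.2  -23.81] twist [26.5  0.1  0. ]
```

View pics/j.png

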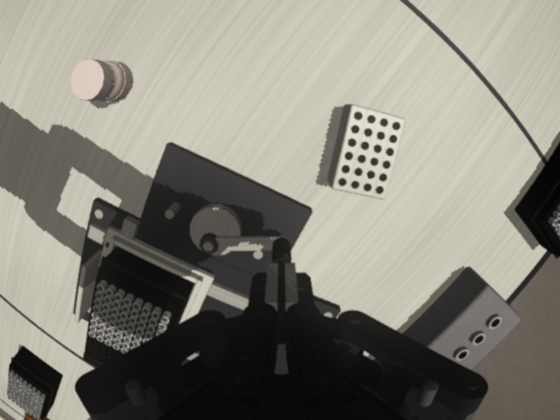

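View pics/k.png

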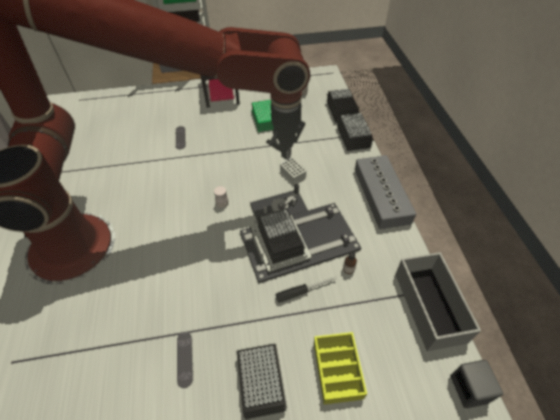

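```bash
python3 -m inch '[{"fingers":-1,"delta_pos":[0,0,0],"twist":[9,0,0]},{"fingers":-1,"delta_pos":[0,0,0],"twist":[9,0,0]},{"fingers":-1,"delta_pos":[0,0,0],"twist":[8.5,0,0]}]'
python3 -m inch '[{"fingers":-1,"delta_pos":[0,-3.4,-3.7],"twist":[0,0,0]},{"fingers":-1,"delta_pos":[0,-3.4,-3.7],"twist":[0,0,0]},{"fingers":-1,"delta_pos":[0,-3.4,-3.7],"twist":[0,0,0]},{"fingers":-1,"delta_pos":[0,-3.4,-3.7],"twist":[0,0,0]},{"fingers":-1,"delta_pos":[0,-3.4,-3.7],"twist":[0,0,0]}]'
python3 -m inch '[{"fingers":-1,"delta_pos":[0,0,0],"twist":[0,0,0]},{"fingers":-1,"delta_pos":[0,0,0],"twist":[0,0,0]}]'
python3 - <<'E'
from h import *
from plant import viewer
f=viewer.grab_frame("wrist"); cv2.imwrite("pics/l.png",f["pixels"])
xy=t2w(-.125-.035,0); print(tool()[0]["tool_pos"]);go(xy[0],xy[1],.036,.172)
E
```

```text
time: 7.52
tool_pos: [0.6077, 0.0763, 0.1454]
tool_rot: [0.703, -0.059, 0.706, 0.059]
contact_force: [0.1, 0.1, 0.4]
gripper_width: -0.001
time: 8.15
tool_pos: [0.4536, -0.1232, 0.1459]
tool_rot: [0.703, -0.06, 0.706, 0.061]
contact_force: [1.1, -0.9, 0.2]
gripper_width: -0.001
time: 8.4
tool_pos: [0.4554, -0.1223, 0.1468]
tool_rot: [0.704, -0.06, 0.705, 0.061]
contact_force: [0.9, 0.1, 0.1]
gripper_width: -0.001
[ 0.45577222 -0.12198142  0.14714525]
shift [11.11 -0.16  0.46] twist [ 0.  -0.1 -0.1]
```

View pics/l.png

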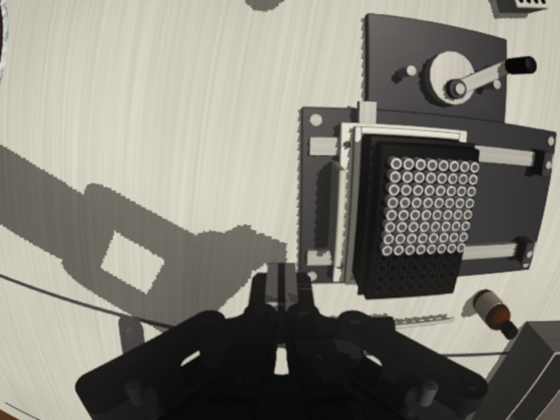

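```bash
python3 -m inch '[{"fingers":-1,"delta_pos":[3.7,0,0],"twist":[0,0,0]},{"fingers":-1,"delta_pos":[3.7,0,0],"twist":[0,0,0]},{"fingers":-1,"delta_pos":[3.7,0,0],"twist":[0,0,0]},{"fingers":-1,"delta_pos":[0,0,0],"twist":[0,0,0]},{"fingers":-1,"delta_pos":[0,0,0],"twist":[0,0,0]}]'
python3 - <<'E'
from h import *
from plant import viewer
f=viewer.grab_frame("wrist"); cv2.imwrite("pics/m.png",f["pixels"])
st,R=tool();print(st["tool_pos"],(RT.T@(st["tool_pos"][:2]-O)).round(4))
E
```

```text
time: 9.07
tool_pos: [0.4572, -0.1224, 0.0383]
tool_rot: [0.705, -0.061, 0.704, 0.061]
contact_force: [0.1, -0.2, 0.2]
gripper_width: -0.001
[ 0.45765086 -0.12281629  0.03907046] [-0.1627  0.0003]
```

View pics/m.png

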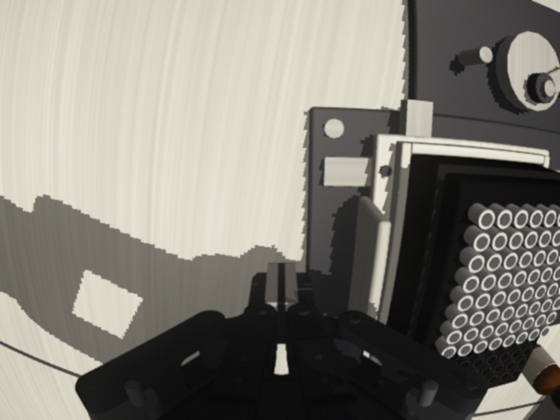

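```bash
python3 -m inch '[{"fingers":-1,"delta_pos":[0,0,1.0],"twist":[0,0,0]},{"fingers":-1,"delta_pos":[0,0,0.8],"twist":[0,0,0]},{"fingers":-1,"delta_pos":[0,0,0.6],"twist":[0,0,0]},{"fingers":-1,"delta_pos":[0,0,0.5],"twist":[0,0,0]},{"fingers":-1,"delta_pos":[0,0,0.5],"twist":[0,0,0]}]'
python3 -m inch '[{"fingers":-1,"delta_pos":[0,0,1],"twist":[0,0,0]},{"fingers":-1,"delta_pos":[0,0,1],"twist":[0,0,0]},{"fingers":-1,"delta_pos":[0,0,1],"twist":[0,0,0]}]'
python3 - <<'E'
from h import *
from plant import viewer
f=viewer.grab_frame("wrist"); cv2.imwrite("pics/n.png",f["pixels"])
st,R=tool();print(st["tool_pos"],(RT.T@(st["tool_pos"][:2]-O)).round(4))
E
```

```text
time: 9.75
tool_pos: [0.4894, -0.117, 0.0372]
tool_rot: [0.704, -0.061, 0.705, 0.061]
contact_force: [-4.0, -1.0, 3.1]
gripper_width: -0.004
time: 10.12
tool_pos: [0.5196, -0.1116, 0.0371]
tool_rot: [0.704, -0.061, 0.705, 0.061]
contact_force: [-4.1, -1.0, 1.5]
gripper_width: 0.003
[ 0.52109859 -0.11150188  0.03747291] [-0.0982  0.0006]
```

View pics/n.png

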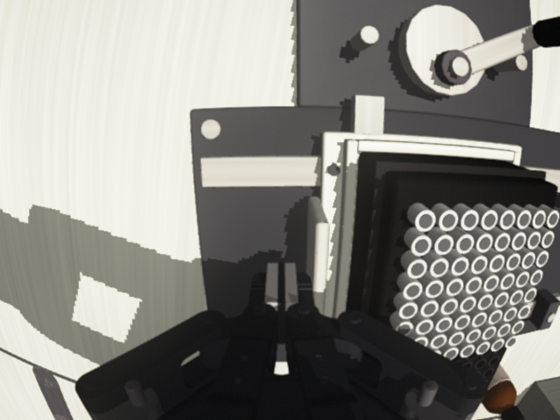

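```bash
python3 -m inch '[{"fingers":-1,"delta_pos":[0,0,1],"twist":[0,0,0]},{"fingers":-1,"delta_pos":[0,0,1],"twist":[0,0,0]},{"fingers":-1,"delta_pos":[0,0,1],"twist":[0,0,0]},{"fingers":-1,"delta_pos":[0,0,1],"twist":[0,0,0]}]'
python3 -m inch '[{"fingers":-1,"delta_pos":[0,0,0.5],"twist":[0,0,0]},{"fingers":-1,"delta_pos":[0,0,0.5],"twist":[0,0,0]}]'
```

```text
time: 10.68
tool_pos: [0.5591, -0.1047, 0.0372]
tool_rot: [0.704, -0.061, 0.705, 0.061]
contact_force: [-2.7, -0.9, 1.3]
gripper_width: -0.001
time: 10.92
tool_pos: [0.5687, -0.1031, 0.0373]
tool_rot: [0.704, -0.061, 0.705, 0.061]
contact_force: [-2.6, 0.2, 2.4]
gripper_width: -0.001
```

Run:
```python
from h import *
from plant import viewer
f=viewer.grab_frame("wrist"); cv2.imwrite("pics/o.png",f["pixels"])
st,R=tool();print(st["tool_pos"],(RT.T@(st["tool_pos"][:2]-O)).round(4))
```

```text
[ 0.56934763 -0.10302879  0.03739618] [-0.0493  0.0007]
```

View pics/o.png

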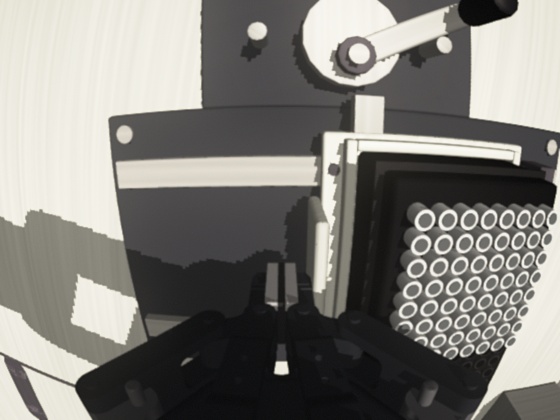

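```bash
R3='x'; python3 -m inch '[{"fingers":-1,"delta_pos":[0,0,0.3],"twist":[0,0,0]},{"fingers":-1,"delta_pos":[0,0,0.3],"twist":[0,0,0]}]'; python3 -m inch '[{"fingers":-1,"delta_pos":[0,0,0.2],"twist":[0,0,0]},{"fingers":-1,"delta_pos":[0,0,0.2],"twist":[0,0,0]}]'; python3 -m inch '[{"fingers":-1,"delta_pos":[0,0,0.2],"twist":[0,0,0]},{"fingers":-1,"delta_pos":[0,0,0],"twist":[0,0,0]}]'
```

```text
time: 11.22
tool_pos: [0.5743, -0.1022, 0.0373]
tool_rot: [0.704, -0.06, 0.705, 0.061]
contact_force: [-2.9, 0.3, 1.6]
gripper_width: -0.001
time: 11.48
tool_pos: [0.5783, -0.1015, 0.0373]
tool_rot: [0.704, -0.061, 0.705, 0.061]
contact_force: [-3.4, -0.2, 1.5]
gripper_width: 0.004
time: 11.72
tool_pos: [0.5806, -0.1011, 0.0373]
tool_rot: [0.705, -0.061, 0.704, 0.061]
contact_force: [-1.2, 0.0, 0.6]
gripper_width: -0.002
```

```bash
python3 -m inch '[{"fingers":-1,"delta_pos":[0,0,0.3],"twist":[0,0,0]},{"fingers":-1,"delta_pos":[0,0,0],"twist":[0,0,0]}]'; python3 -m inch '[{"fingers":-1,"delta_pos":[0,0,0.3],"twist":[0,0,0]},{"fingers":-1,"delta_pos":[0,0,0],"twist":[0,0,0]}]'; python3 -m inch '[{"fingers":-1,"delta_pos":[0,0,0.2],"twist":[0,0,0]},{"fingers":-1,"delta_pos":[0,0,0],"twist":[0,0,0]}]'
```

```text
time: 11.98
tool_pos: [0.5818, -0.1008, 0.0372]
tool_rot: [0.703, -0.061, 0.706, 0.061]
contact_force: [-9.7, -0.2, 5.7]
gripper_width: -0.006
time: 12.22
tool_pos: [0.5819, -0.1008, 0.0373]
tool_rot: [0.7, -0.061, 0.709, 0.061]
contact_force: [-19.3, -2.7, 15.6]
gripper_width: -0.004
time: 12.48
tool_pos: [0.582, -0.1007, 0.0373]
tool_rot: [0.698, -0.061, 0.711, 0.061]
contact_force: [-27.3, -2.2, 20.3]
gripper_width: -0.002
```

```bash
python3 -m inch '[{"fingers":-1,"delta_pos":[0,0,-1],"twist":[0,0,0]},{"fingers":-1,"delta_pos":[0,0,-2.5],"twist":[0,0,0]},{"fingers":-1,"delta_pos":[-5.7,0,0],"twist":[0,0,0]},{"fingers":-1,"delta_pos":[-5.7,0,0],"twist":[0,0,0]},{"fingers":-1,"delta_pos":[0,0,0],"twist":[0,0,0]}]'
python3 - <<'E'
from h import *
from plant import viewer
for n in ("wrist","side"):
    f=viewer.grab_frame(n); cv2.imwrite(f"pics/p_{n}.png",f["pixels"]); np.savez(f"p_{n}.npz",**f)
a=.643; P=np.array([.5805,.0092])+.065*np.array([np.cos(a),np.sin(a)]); print("knob",P)
t=np.array([-np.sin(a),np.cos(a)]); Q=P-.030*t; print(Q,tool()[0]["tool_pos"]); go(*Q,.15,.172)
E
```

```text
time: 13.1
tool_pos: [0.5583, -0.1071, 0.1586]
tool_rot: [0.709, -0.062, 0.7, 0.059]
contact_force: [0.3, -0.9, 0.5]
gripper_width: -0.0
knob [0.63251954 0.04817394]
[0.65050751 0.02416492] [ 0.55465984 -0.10598617  0.15240902]
shift [ 0.26 11.19 11.67] twist [-0.   0.2  0.1]
```

View pics/p_wrist.png

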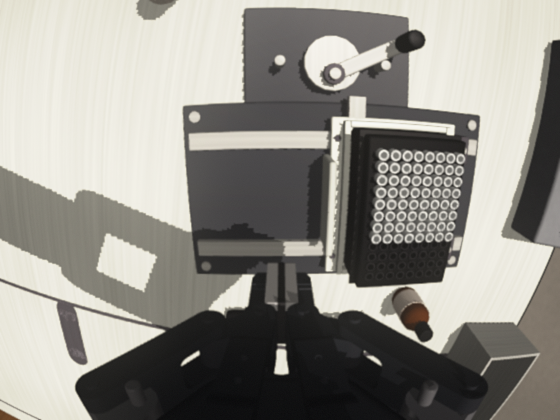

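Run:
```python
from h import *
f=np.load("p_wrist.npz")
k=fish(f,413,41,.068);p=fish(f,334,73,.045);print(k,p,np.arctan2(*(k-p)[1::-1]))
C=cloud(np.load("p_side.npz"))
m=(C[...,2]>.078)&(C[...,2]<.095)&(abs(C[...,0]-.65)<.1)&(abs(C[...,1]+.08)<.1)
q=C[m]; r=cv2.minAreaRect((q[:,:2]*1000).astype(np.float32)); print(r,(RT.T@(np.array(r[0])/1000-O)))
```

```text
[0.63168447 0.0454922  0.068     ] [0.58135524 0.00892051 0.045     ] 0.6283883258860952
((659.7501831054688, -88.52781677246094), (80.94258117675781, 123.57147979736328), 10.576616287231445) [ 0.04229322 -0.00047342]
```

```bash
python3 -m inch '[{"fingers":-1,"delta_pos":[0,3.7,3.9],"twist":[0,0,0]},{"fingers":-1,"delta_pos":[0,3.7,3.9],"twist":[0,0,0]},{"fingers":-1,"delta_pos":[0,3.7,3.9],"twist":[0,0,0]}]'
python3 -m inch '[{"fingers":-1,"delta_pos":[0,0,0],"twist":[-9,0,0]},{"fingers":-1,"delta_pos":[0,0,0],"twist":[-9,0,0]},{"fingers":-1,"delta_pos":[0,0,0],"twist":[-9,0,0]},{"fingers":-1,"delta_pos":[0,0,0],"twist":[0,0,0]},{"fingers":-1,"delta_pos":[0,0,0],"twist":[0,0,0]}]'
python3 - <<'E'
from h import *
from plant import viewer
f=viewer.grab_frame("wrist"); cv2.imwrite(f"pics/q.png",f["pixels"])
print(tool()[0]["tool_pos"]); go(.6505,.0242,.049,.643)
E
```

```text
time: 13.58
tool_pos: [0.6499, 0.0249, 0.1486]
tool_rot: [0.703, -0.06, 0.706, 0.061]
contact_force: [0.2, -0.5, 0.5]
gripper_width: 0.001
time: 14.2
tool_pos: [0.6494, 0.0236, 0.1498]
tool_rot: [0.671, -0.222, 0.672, 0.223]
contact_force: [-0.4, -1.0, 0.9]
gripper_width: 0.001
[0.64955762 0.02357128 0.15026475]
shift [10.13 -0.02  0.12] twist [-0.1 -0.1 -0.1]
```

View pics/q.png

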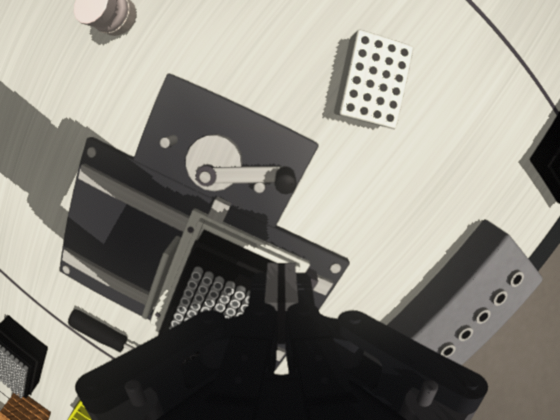

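```bash
python3 -m inch '[{"fingers":-1,"delta_pos":[3.4,0,0],"twist":[0,0,0]},{"fingers":-1,"delta_pos":[3.4,0,0],"twist":[0,0,0]},{"fingers":-1,"delta_pos":[3.3,0,0.1],"twist":[0,0,0]},{"fingers":-1,"delta_pos":[0,0,0],"twist":[0,0,0]}]'
python3 -m inch '[{"fingers":-1,"delta_pos":[0,0.9,0],"twist":[0,0,0]},{"fingers":-1,"delta_pos":[0,0,0],"twist":[0,0,0]}]'
python3 - <<'E'
from h import *
from plant import viewer
f=viewer.grab_frame("wrist"); cv2.imwrite(f"pics/r.png",f["pixels"])
st,R=tool(); P=np.array([.5805,.0092]); print((R.T@np.r_[st["tool_pos"][:2]-P,0]).round(4),np.arctan2(R[1,2],R[0,2]),st["contact_force"],st["tool_pos"][2])
E
```

```text
time: 14.75
tool_pos: [0.6479, 0.0243, 0.0465]
tool_rot: [0.669, -0.222, 0.673, 0.224]
contact_force: [-0.1, 0.1, 0.1]
gripper_width: -0.001
time: 15.0
tool_pos: [0.6464, 0.0319, 0.0525]
tool_rot: [0.672, -0.224, 0.67, 0.223]
contact_force: [0.0, 0.7, 0.3]
gripper_width: -0.003
[ 0.0002 -0.0216  0.0663] 0.6431353828220849 [-0.7632116   0.12031271  0.56185648] 0.05243620253501405
```

View pics/r.png

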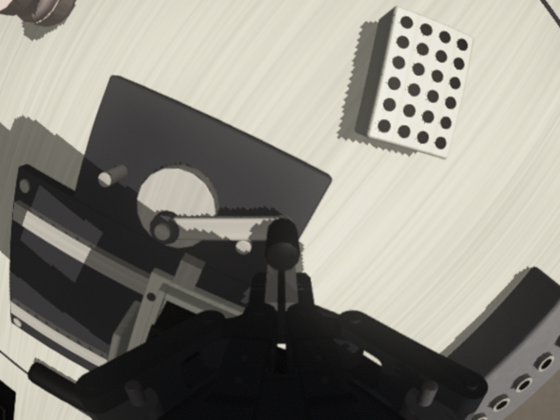

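```bash
python3 -m inch '[{"fingers":-1,"delta_pos":[0.1,1.3,0.2],"twist":[-10,0,0]},{"fingers":-1,"delta_pos":[0,1.16,0.24],"twist":[-10,0,0]},{"fingers":-1,"delta_pos":[0,1.16,0.24],"twist":[-10,0,0]},{"fingers":-1,"delta_pos":[0,1.16,0.24],"twist":[-10,0,0]},{"fingers":-1,"delta_pos":[0,0,0],"twist":[0,0,0]}]'
python3 - <<'E'
from h import *
from plant import viewer
f=viewer.grab_frame("wrist"); cv2.imwrite(f"pics/s.png",f["pixels"])
st,R=tool(); P=np.array([.5805,.0092]); print((R.T@np.r_[st["tool_pos"][:2]-P,0]).round(4),np.arctan2(R[1,2],R[0,2]),st["contact_force"],st["tool_pos"][2])
E
```

```text
time: 15.68
tool_pos: [0.6149, 0.0681, 0.0508]
tool_rot: [0.555, -0.439, 0.554, 0.438]
contact_force: [-0.6, 0.2, 0.7]
gripper_width: 0.001
[ 0.0001 -0.0199  0.065 ] 1.3381095372410994 [ 1.09388466 -0.73640448  0.06798497] 0.05048303383454024
```

View pics/s.png

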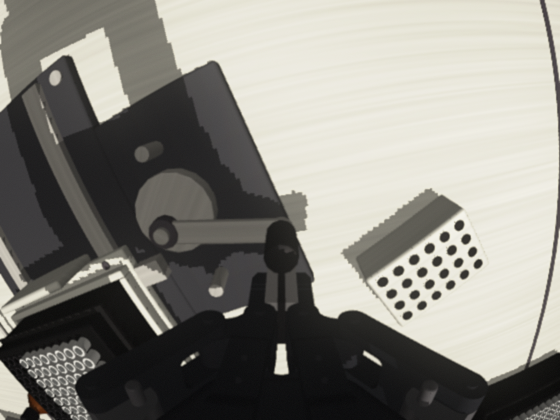

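Lever follows the finger. Remaining about 86°.

```bash
python3 -m inch '[{"fingers":-1,"delta_pos":[0.1,1.16,0.24],"twist":[-10,0,0]},{"fingers":-1,"delta_pos":[0,1.16,0.24],"twist":[-10,0,0]},{"fingers":-1,"delta_pos":[0,1.16,0.24],"twist":[-10,0,0]},{"fingers":-1,"delta_pos":[0,1.16,0.24],"twist":[-10,0,0]},{"fingers":-1,"delta_pos":[0,0,0],"twist":[0,0,0]}]'
python3 - <<'E'
from h import *
from plant import viewer
f=viewer.grab_frame("wrist"); cv2.imwrite(f"pics/t.png",f["pixels"])
st,R=tool(); P=np.array([.5805,.0092]); print(st["joint_pos"],(R.T@np.r_[st["tool_pos"][:2]-P,0]).round(4),np.arctan2(R[1,2],R[0,2]),st["contact_force"],st["tool_pos"][2])
E
```

```text
time: 16.35
tool_pos: [0.5686, 0.0756, 0.0488]
tool_rot: [-0.372, 0.602, -0.372, -0.601]
contact_force: [0.1, 0.4, 0.8]
gripper_width: -0.001
[ 2.37179047e-03  1.15776492e-01  1.86998730e+00  1.14205586e-04
  1.15572835e+00 -2.03186592e+00] [ 0.     -0.0191  0.0647] 2.034191670135982 [ 0.07414605 -0.34266708  0.16593934] 0.04858015172466911
```

View pics/t.png

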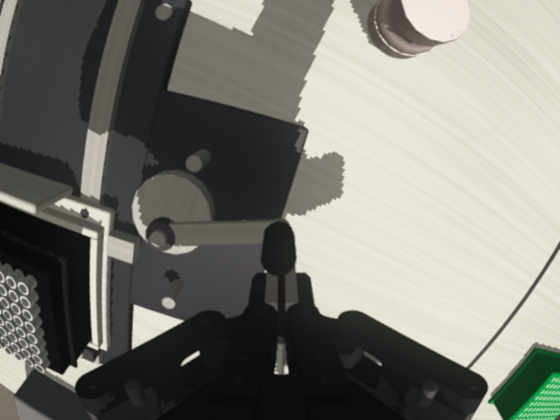

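```bash
python3 -m inch '[{"fingers":-1,"delta_pos":[0,1.16,0.24],"twist":[-10,0,0]},{"fingers":-1,"delta_pos":[0,1.16,0.24],"twist":[-10,0,0]},{"fingers":-1,"delta_pos":[0,1.16,0.24],"twist":[-10,0,0]},{"fingers":-1,"delta_pos":[0,1.16,0.24],"twist":[-10,0,0]},{"fingers":-1,"delta_pos":[0,0,0],"twist":[0,0,0]}]'
python3 -m inch '[{"fingers":-1,"delta_pos":[0,0.5,0.1],"twist":[-4,0,0]},{"fingers":-1,"delta_pos":[0,0,0],"twist":[0,0,0]}]'
python3 -m inch '[{"fingers":-1,"delta_pos":[0,0.2,0],"twist":[-1,0,0]},{"fingers":-1,"delta_pos":[0,0,0],"twist":[0,0,0]}]'
python3 -m inch '[{"fingers":-1,"delta_pos":[0,0.2,0],"twist":[0,0,0]},{"fingers":-1,"delta_pos":[0,0,0],"twist":[0,0,0]}]'
python3 - <<'E'
from h import *
st,R=tool(); P=np.array([.5805,.0092]); print((R.T@np.r_[st["tool_pos"][:2]-P,0]).round(4),np.arctan2(R[1,2],R[0,2]),st["contact_force"],st["tool_pos"][2])
E
```

```text
time: 17.02
tool_pos: [0.5283, 0.0521, 0.0484]
tool_rot: [0.144, -0.692, 0.144, 0.692]
contact_force: [-0.2, 0.2, -0.1]
gripper_width: -0.003
time: 17.27
tool_pos: [0.5256, 0.0483, 0.0483]
tool_rot: [0.12, -0.697, 0.119, 0.697]
contact_force: [-0.3, 0.1, 0.9]
gripper_width: 0.0
time: 17.52
tool_pos: [0.5247, 0.0466, 0.0482]
tool_rot: [0.112, -0.698, 0.112, 0.698]
contact_force: [-0.1, 2.7, -0.1]
gripper_width: -0.003
time: 17.77
tool_pos: [0.5245, 0.0461, 0.0484]
tool_rot: [-0.114, 0.698, -0.111, -0.698]
contact_force: [1.6, 8.8, 0.0]
gripper_width: 0.003
[ 0.0001 -0.0175  0.0647] 2.8228649951131612 [1.56441578 8.81783023 0.03708418] 0.04837028850420151
```

Stop reached (force rising to 9 N). Back off, lift and inspect.

```bash
python3 -m inch '[{"fingers":-1,"delta_pos":[0,0.2,0],"twist":[0,0,0]},{"fingers":-1,"delta_pos":[0,0,0],"twist":[0,0,0]}]'
python3 -m inch '[{"fingers":-1,"delta_pos":[0,-1,0],"twist":[0,0,0]},{"fingers":-1,"delta_pos":[0,-1.2,0],"twist":[0,0,0]},{"fingers":-1,"delta_pos":[-5.5,0,0],"twist":[0,0,0]},{"fingers":-1,"delta_pos":[-6,0,0],"twist":[0,0,0]},{"fingers":-1,"delta_pos":[-2,-5,0],"twist":[0,0,0]}]'
python3 -m inch '[{"fingers":-1,"delta_pos":[0,-5,5],"twist":[0,0,0]},{"fingers":-1,"delta_pos":[0,-3,5],"twist":[0,0,0]},{"fingers":-1,"delta_pos":[0,0,5],"twist":[0,0,0]},{"fingers":-1,"delta_pos":[0,0,0],"twist":[0,0,0]},{"fingers":-1,"delta_pos":[0,0,0],"twist":[0,0,0]}]'
python3 - <<'E'
from h import *
from plant import viewer
for n in ("wrist","side","top"):
    f=viewer.grab_frame(n); cv2.imwrite(f"pics/u_{n}.png",f["pixels"]); np.savez(f"u_{n}.npz",**f)
C=cloud(np.load("u_side.npz"))
m=(C[...,2]>.078)&(C[...,2]<.095)&(abs(C[...,0]-.65)<.1)&(abs(C[...,1]+.08)<.1)
q=C[m]; r=cv2.minAreaRect((q[:,:2]*1000).astype(np.float32)); print(r,(RT.T@(np.array(r[0])/1000-O)))
E
```

```text
time: 18.02
tool_pos: [0.5245, 0.0459, 0.0485]
tool_rot: [-0.115, 0.699, -0.11, -0.697]
contact_force: [3.8, 14.3, -2.4]
gripper_width: -0.0
time: 18.65
tool_pos: [0.5486, 0.1098, 0.1888]
tool_rot: [-0.113, 0.701, -0.113, -0.695]
contact_force: [1.6, 0.1, 0.3]
gripper_width: 0.001
time: 19.27
tool_pos: [0.4325, 0.2264, 0.1836]
tool_rot: [-0.112, 0.699, -0.112, -0.698]
contact_force: [0.2, 0.3, -0.2]
gripper_width: 0.002
((659.6023559570312, -88.71926879882812), (80.83062744140625, 123.77335357666016), 10.366781234741211) [ 0.0421148  -0.00063675]
```

View pics/u_wrist.png

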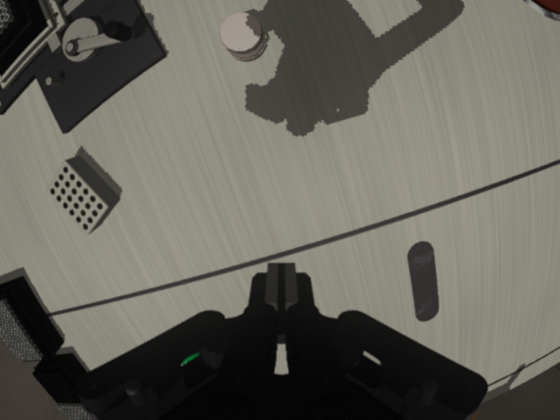

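View pics/u_top.png

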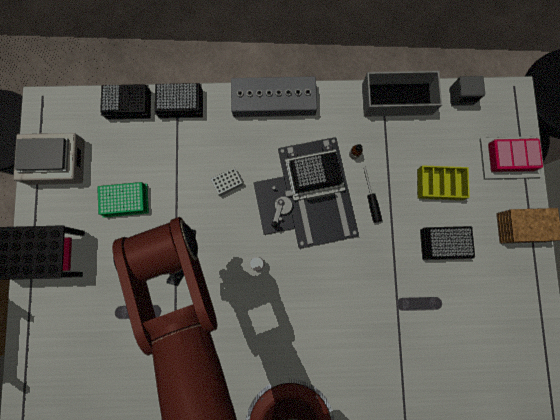

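View pics/u_side.png

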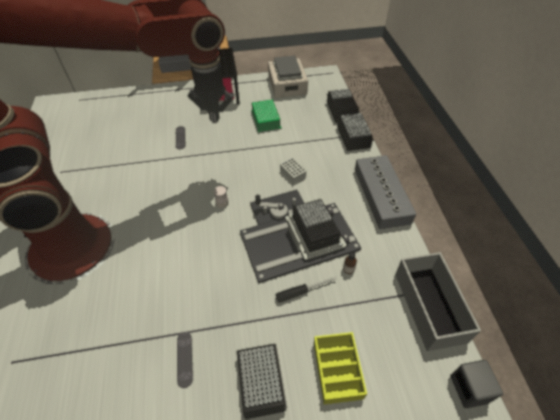

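Run:
```python
from h import *
for n in ("top","side"):
    C=cloud(np.load(f"u_{n}.npz"));m=(C[...,2]>.058)&(C[...,2]<.08)&(abs(C[...,0]-.525)<.03)&(abs(C[...,1]-.03)<.03)
    k=C[m].mean(0); print(n,m.sum(),k,"cam",np.arctan2(k[1]-.0092,k[0]-.5805)-.471-.172)
f=np.load("u_top.npz"); p=f["pixels"][125:255,240:400]; cv2.imwrite("pics/v.png",cv2.resize(p,(738,600),interpolation=cv2.INTER_CUBIC))
```

```text
top 27 [0.51841364 0.02908848 0.06662221] cam 2.1885851626830246
side 32 [0.52041168 0.02422464 0.0655523 ] cam 2.253573864666793
```

View pics/v.png

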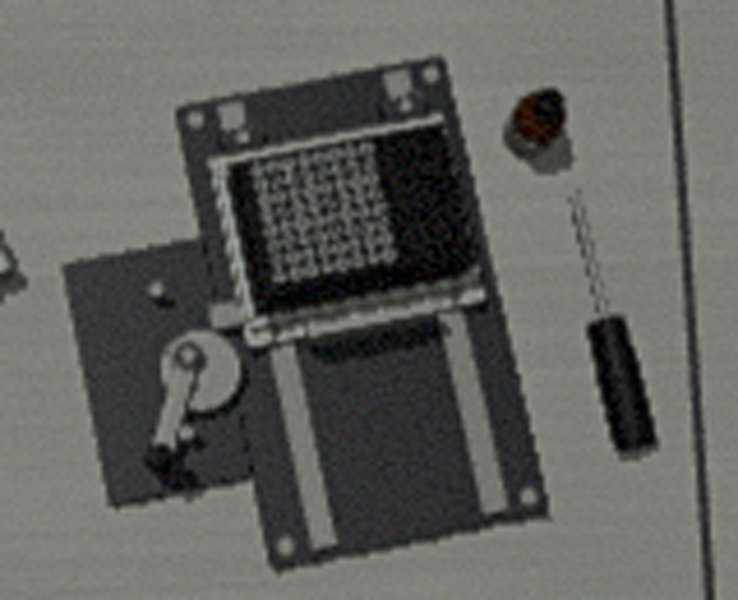

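The last picture shows the carriage home, the lever leaning to the robot (knob at about (165,465)) and the bulge behind the lug, with the rack seated. I am handing the job in.

```bash
python3 -c "
from plant import manip
print(manip.state()['contact_force']); print(manip.job_done())"
```

```text
[ 0.56281843 -0.35178931  0.19811467]
the job is handed in; nothing more can be done
None
```

The carriage is home and locked, and the job was handed in shortly after 19 s of the 67 s allowed. It reported no verdict.

Using closed fingertips only, I did three things:
1. **Unlock:** I swung the lever forward until the force rose on its low stop. The carriage had not visibly moved.
2. **Push home:** I pushed the tab until the carriage met the end stops, at about 27 N, or about 34 N counting the upward part.
3. **Lock:** I swung the lever back onto its locked stop and then drew the arm clear.

Last checks:
- **Carriage:** the rack had moved 99.6 mm along the track from its start, measured in the side camera.
- **Cam:** it reads 2.19 rad from the top camera and 2.25 rad from the side camera. They differ by 0.06 rad, and the side value lies just past the 2.2 stop; I put both down to measurement error. The limit is 1.95 rad.
- **Rack:** it looks seated and level in the pictures, but I did not measure its height above the pocket floor.
- **Other items:** the pictures show no visible shift. I did not measure their positions.
- **Arm:** it is clear of everything, with the contact force reading below 1 N. TCP readings scattered by 2 to 6 mm during moves, so I judged contact by force and pictures.

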